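Load the watch cleaning machine with the full canisters

TASK

The sealed parts canisters on the bench look alike, but some are full and the others empty, and only their weight tells. Key every full one fully down onto a spindle of the cleaning machine and lay every empty one flat in the blue tray; when all are sorted, press the green start button right down. Leave the watches, tools and jars where they are.

Things in the scene. Friction and masses are not known exactly. Their poses are not given: they have to be found in the camera images.
- can_a: sealed 8-sided steel canister, brass lid, 56 mm across flats, 22 mm high, D-shaped bore right through. All look alike; empty 95-130 g, full 340-460 g; may be absent. Origin: centre of underside; z up; x towards the bore's flat (7 mm from the axis; red dot on the lid on that side); the rest of the bore is 11 mm from the axis. Outer flats face x and every 45 degrees from it
- can_b: sealed 8-sided steel canister, brass lid, 56 mm across flats, 22 mm high, D-shaped bore right through. All look alike; empty 95-130 g, full 340-460 g; may be absent. Origin: centre of underside; z up; x towards the bore's flat (7 mm from the axis; red dot on the lid on that side); the rest of the bore is 11 mm from the axis. Outer flats face x and every 45 degrees from it
- can_c: sealed 8-sided steel canister, brass lid, 56 mm across flats, 22 mm high, D-shaped bore right through. All look alike; empty 95-130 g, full 340-460 g; may be absent. Origin: centre of underside; z up; x towards the bore's flat (7 mm from the axis; red dot on the lid on that side); the rest of the bore is 11 mm from the axis. Outer flats face x and every 45 degrees from it
- can_d: sealed 8-sided steel canister, brass lid, 56 mm across flats, 22 mm high, D-shaped bore right through. All look alike; empty 95-130 g, full 340-460 g; may be absent. Origin: centre of underside; z up; x towards the bore's flat (7 mm from the axis; red dot on the lid on that side); the rest of the bore is 11 mm from the axis. Outer flats face x and every 45 degrees from it
- can_e: sealed 8-sided steel canister, brass lid, 56 mm across flats, 22 mm high, D-shaped bore right through. All look alike; empty 95-130 g, full 340-460 g; may be absent. Origin: centre of underside; z up; x towards the bore's flat (7 mm from the axis; red dot on the lid on that side); the rest of the bore is 11 mm from the axis. Outer flats face x and every 45 degrees from it
- can_f: sealed 8-sided steel canister, brass lid, 56 mm across flats, 22 mm high, D-shaped bore right through. All look alike; empty 95-130 g, full 340-460 g; may be absent. Origin: centre of underside; z up; x towards the bore's flat (7 mm from the axis; red dot on the lid on that side); the rest of the bore is 11 mm from the axis. Outer flats face x and every 45 degrees from it
- spindle_1: keyed spindle on the machine: fixed 19 mm steel post, 40 mm tall, top 8 mm tapered, with one flat 5.5 mm from its axis. Origin: at its foot, on its steel plate (37 mm radius) 30 mm above the bench; z up; x the way its flat faces (red dot on the plate). Takes one canister; it slides down freely when the flats agree within about 10 degrees
- spindle_2: keyed spindle on the machine: fixed 19 mm steel post, 40 mm tall, top 8 mm tapered, with one flat 5.5 mm from its axis. Origin: at its foot, on its steel plate (37 mm radius) 30 mm above the bench; z up; x the way its flat faces (red dot on the plate). Takes one canister; it slides down freely when the flats agree within about 10 degrees
- spindle_3: keyed spindle on the machine: fixed 19 mm steel post, 40 mm tall, top 8 mm tapered, with one flat 5.5 mm from its axis. Origin: at its foot, on its steel plate (37 mm radius) 30 mm above the bench; z up; x the way its flat faces (red dot on the plate). Takes one canister; it slides down freely when the flats agree within about 10 degrees
- machine: cleaning machine loading head: low grey housing 200 x 240 mm, white top 28.5 mm high, fixed to the bench, left or right of the canisters, with three spindles about 105 mm apart and a button. Origin: centre of the underside, z up
- button (a joint): green start button, 32 mm across, on the machine; 0 = up, grows as it is pressed straight down, 0.006 m = bottomed, which takes 5 N; springs back
- button_top (a point): centre of the start button's top face, z up
- tray: shallow blue tray for empties, 150 (x) x 260 (y) mm outside, walls 4 mm thick and 18 mm high, floor 4 mm thick, fixed to the bench, left or right of the canisters. Origin: centre of the underside; z up
- watch_brown: wristwatch with brown strap, 183 mm long, 11 mm high; a bystander to leave alone. Origin: on its underside
- watch_black: wristwatch with black strap, 183 mm long, 11 mm high; a bystander to leave alone. Origin: on its underside
- screwdriver: screwdriver with yellow handle; a bystander to leave alone. Origin: on its underside
- tweezers: steel tweezers, 150 mm long, 6 mm high; a bystander to leave alone. Origin: on its underside
- loupe: black eye loupe, 38 mm wide, 30 mm high; a bystander to leave alone. Origin: on its underside
- oil_jar: amber oil jar, 44 mm wide, 70 mm high; a bystander to leave alone. Origin: on its underside
- bench_jar: clear glass jar, 52 mm wide, 80 mm high; a bystander to leave alone. Origin: on its underside

How it is judged:
On the way, in this order (a step that is already met when the one before it is completed fails the run):
1. every canister is sorted: full ones keyed down on spindles, empty ones flat in the tray (angle between each of can_a, can_b, can_c, can_d, can_e, can_f's own z axis and vertical below 0.08 rad and linear speed of each of can_a, can_b, can_c, can_d, can_e, can_f below 0.03 m/s and ((contact force between can_a and machine above 2.2 N and z of can_a in the frame of machine below 0.034 m and (horizontal distance between can_a and spindle_1 below 0.005 m or horizontal distance between can_a and spindle_2 below 0.005 m or horizontal distance between can_a and spindle_3 below 0.005 m)) or (contact force between can_a and tray below 2.2 N and x of can_a in the frame of tray between -0.075 and 0.075 m and y of can_a in the frame of tray between -0.13 and 0.13 m and z of can_a in the frame of tray below 0.01 m)) and ((contact force between can_b and machine above 2.2 N and z of can_b in the frame of machine below 0.034 m and (horizontal distance between can_b and spindle_1 below 0.005 m or horizontal distance between can_b and spindle_2 below 0.005 m or horizontal distance between can_b and spindle_3 below 0.005 m)) or (contact force between can_b and tray below 2.2 N and x of can_b in the frame of tray between -0.075 and 0.075 m and y of can_b in the frame of tray between -0.13 and 0.13 m and z of can_b in the frame of tray below 0.01 m)) and ((contact force between can_c and machine above 2.2 N and z of can_c in the frame of machine below 0.034 m and (horizontal distance between can_c and spindle_1 below 0.005 m or horizontal distance between can_c and spindle_2 below 0.005 m or horizontal distance between can_c and spindle_3 below 0.005 m)) or (contact force between can_c and tray below 2.2 N and x of can_c in the frame of tray between -0.075 and 0.075 m and y of can_c in the frame of tray between -0.13 and 0.13 m and z of can_c in the frame of tray below 0.01 m)) and ((contact force between can_d and machine above 2.2 N and z of can_d in the frame of machine below 0.034 m and (horizontal distance between can_d and spindle_1 below 0.005 m or horizontal distance between can_d and spindle_2 below 0.005 m or horizontal distance between can_d and spindle_3 below 0.005 m)) or (contact force between can_d and tray below 2.2 N and x of can_d in the frame of tray between -0.075 and 0.075 m and y of can_d in the frame of tray between -0.13 and 0.13 m and z of can_d in the frame of tray below 0.01 m)) and ((contact force between can_e and machine above 2.2 N and z of can_e in the frame of machine below 0.034 m and (horizontal distance between can_e and spindle_1 below 0.005 m or horizontal distance between can_e and spindle_2 below 0.005 m or horizontal distance between can_e and spindle_3 below 0.005 m)) or (contact force between can_e and tray below 2.2 N and x of can_e in the frame of tray between -0.075 and 0.075 m and y of can_e in the frame of tray between -0.13 and 0.13 m and z of can_e in the frame of tray below 0.01 m)) and ((contact force between can_f and machine above 2.2 N and z of can_f in the frame of machine below 0.034 m and (horizontal distance between can_f and spindle_1 below 0.005 m or horizontal distance between can_f and spindle_2 below 0.005 m or horizontal distance between can_f and spindle_3 below 0.005 m)) or (contact force between can_f and tray below 2.2 N and x of can_f in the frame of tray between -0.075 and 0.075 m and y of can_f in the frame of tray between -0.13 and 0.13 m and z of can_f in the frame of tray below 0.01 m))), for 0.3 s.
2. the start button is pressed right down (all of step 1 and value of joint button above 0.0045 m), for 0.1 s.
At the end, for the whole second after the job is handed in: every full canister is keyed down on a spindle (within 5 mm of its axis, underside less than 4 mm above its plate), every empty one lies inside the tray on its floor, all level within 0.08 rad and at rest (all of step 1); the robot touches nothing.
It fails at once if a bystander (watch, screwdriver, tweezers, loupe or jar) is moved more than 50 mm (distance of any of watch_brown, watch_black, screwdriver, tweezers, loupe, oil_jar, bench_jar from where it was at the start of the episode above 0.05 m).
Of can_a, can_b, can_c, can_d, can_e, can_f only 5 to 6 are there at a start; the rules pass over those that are not, and their reading is None.
At some moment in a run one of can_a, can_b, can_c, can_d, can_e, can_f may be knocked a few centimetres aside while the robot is not near it.
Once in a run the grip may slacken for a moment while it holds something.
It also fails if it takes over 208 s, if anything falls off the work surface, if the arm or the gripper's body presses on something with over 40 N, if the wrist force passes 120 N, or if a joint passes its speed limit or range.

ROBOT

A 6-joint arm with a two-finger parallel gripper is mounted at the origin on the work surface. World frame = base frame: x ahead of the robot, y to its left, z up, the work surface at z = 0. Lengths are in m, angles in rad, forces in N, time in s.
With the tool pointing down it reaches from about 0.375 to 0.9 m from the base axis. Payload 3.1 kg.
Tool frame: the origin (TCP) lies between the finger pads; the fingertips stand 22 mm ahead of it and the grasp point (between the pads) lies 3 mm ahead of it; z points along the fingers, y is the line along which they close (so a half turn about z gives the same grasp; the last joint's range is limited). The gripper opens to 87 mm and grips with 3 to 60 N. Pads are 19 mm wide; open, the fingers measure 117 mm over their backs; the gripper's body (75 mm by 190 mm) begins 51 mm behind the grasp point.
Start: joints at [-1.363, 0.527, 1.433, -0, 1.181, -0.178], TCP at [0.235, -0.579, 0.245] pointing down, gripper open.
Joint ranges: [-3.08, 3.08], [-0.75, 2.2], [0.22, 2.44], [-1.43, 4.57], [0, 2.65], [-2.85, 2.85]. Speed limits (rad/s): [2.79, 2.79, 3.14, 3.14, 3.14, 3.14].

INTERFACE

Orientations are given as a unit quaternion [x, y, z, w].
In Python, from rig import robot gives the robot as it stands.
- The arm moves only by the tool move_arm, never from a script. Its argument "series" is text: rows parted by semicolons, each of 6 numbers parted by spaces: the shift along the tool's x, y, z in mm, then the turn, a rotation vector about the tool's x, y, z in degrees. In form: dx dy dz ax ay az; .... A call has 1 to 8 rows; each row is the pose to reach, as a shift and turn from the pose commanded when the call began, along the tool's axes at that moment; what a row does not reach only later rows make up. A row lasts 1/12 s, in which the tool goes at most 41.7 mm and 7.16 degrees, less where a joint would pass 70% of its speed; a pose out of reach is approached as far as the arm can. A call with a gripper value outside its range is refused whole. "jaw" is the opening, from 0 (shut) to 1 (fully open), set as the call begins (left out, the last holds). The fingers move at their own pace and stop on an object; "newtons" is the grip in N (left out, the last holds). Time passes only in rows, so rows that repeat a pose let the fingers close. It gives the time, the measured TCP pose, the force, the opening and the grip force at its end, in the units of the state.
- robot.get_obs(): the state, without advancing time (a new reading comes with each control period).
- robot.camera(name): name is "side" or "top"; returns a dict with "img" (480x640x3 uint8, red, green, blue), "mtx" (3x3 intrinsics, pixels), "world_to_cam" (4x4, takes a point from world to camera coordinates). Camera axes: x right, y down, z forward; pixel columns grow to the right and rows downward; lengths in m; the calibration is good to about 2 mm. A picture is of the moment at which its call begins. There is no depth.
- robot.hand_in(): hands the job in; it is judged then, once.
Trained networks look in a picture, given as the dict that the camera call returned (one of the last four; its "shot" number tells which), for a name from the list of things; names that differ only in an ending like _2 or _b are one class to them, and where a whole thing is asked for, a point or a joint stands for the part that bears it (a point fixed in the world has none). Each returns a list of dicts, best first, with "p" (0 to 1); they miss things now and then, are a little off and sometimes report something else, mostly with a low value. They report only what shows in the picture. A call takes as long as a camera call.
- robot.search_frame(picture, thing): "xyz" ([x, y, z] in m, in world coordinates, good to about 4 mm: the middle of the surface that is visible of it).
- robot.tip_of(picture, thing): "xyz" ([x, y, z] in m, in world coordinates, good to about 4 mm: a listed point, or the origin of a listed thing).
The state is a dict: "time": time; "q": joint angles; "joint_velocities": joint speeds; "joint_torque": joint torques, N m; "position": TCP position; "tool_rot": TCP orientation; "ft_force": force on the tool from outside, world axes, zero at the start; "moment": the same for the moment, N m; "grip_width": finger opening in m; "grip_force": force on a finger pad.
Only numpy, scipy, OpenCV 4.12 (cv2) and the standard library are available. Lean on these libraries where they do the work, as an engineer would, in place of code of your own. Each camera call takes 0.05 s, during which the arm holds its last target. There are 200 camera calls.

## Working session

There is one attempt and no reset: what is moved stays moved. The work goes in short steps, Python scripts to look and compute and a tool call to move; the robot and the scene stay as the last step left them, time stands still between calls to the robot, and variables do not carry over. Pictures are saved under pics/ and viewed, at most 14 in all, crops included, and the job is handed in when it is done.

Besides the shell and the picture viewer there is one more tool, called after "Emit:" as name(argument=value, ...) on one line, values as JSON. move_arm: Moves the arm, as the interface text tells. Its arguments: {"type":"object","properties":{"series":{"type":"string"},"jaw":{"type":"number"},"newtons":{"type":"number"}},"required":["series"]}

```bash
mkdir -p pics; ls; python3 - <<'E'
from rig import robot
import cv2
for n in("top","side"):
    c=robot.camera(n); cv2.imwrite(f"pics/{n}0.png",c["img"][:,:,::-1])
    print(n,c["mtx"].round(1).tolist(),c["world_to_cam"].round(3).tolist())
    if n=="top":
        for t in ["can_a","spindle_1","machine","tray","button_top"]:
            print(t,[(round(d["p"],2),[round(v,3) for v in d["xyz"]]) for d in robot.tip_of(c,t)])
o=robot.get_obs(); print({k:o[k] for k in("time","position","tool_rot","ft_force","grip_width")})
E
```

```text
pics
top [[433.4, 0.0, 322.7], [0.0, 433.4, 241.5], [0.0, 0.0, 1.0]] [[-0.026, -1.0, 0.018, 0.038], [-0.995, 0.024, -0.1, 0.557], [0.1, -0.021, -0.995, 0.819], [0.0, 0.0, 0.0, 1.0]]
can_a [(0.92, [0.681, -0.047, 0.001]), (0.88, [0.573, 0.063, 0.003]), (0.88, [0.679, 0.05, 0.001]), (0.64, [0.449, -0.058, 0.001])]
spindle_1 [(0.83, [0.587, 0.214, 0.028]), (0.76, [0.484, 0.196, 0.027]), (0.61, [0.368, -0.11, -0.0])]
machine [(0.64, [0.37, -0.113, 0.0]), (0.61, [0.524, 0.264, 0.003]), (0.17, [0.46, 0.071, -0.0])]
tray [(0.89, [0.534, -0.256, -0.002])]
button_top [(0.49, [0.448, 0.337, 0.051])]
side [[449.0, 0.0, 325.0], [0.0, 449.0, 236.7], [0.0, 0.0, 1.0]] [[-0.922, -0.387, 0.002, 0.536], [-0.275, 0.652, -0.706, 0.193], [0.272, -0.652, -0.708, 0.962], [0.0, 0.0, 0.0, 1.0]]
{'time': 0.35, 'position': array([ 0.23516083, -0.57889619,  0.24431879]), 'tool_rot': array([ 9.81450283e-01,  1.91716678e-01, -2.20169605e-05, -2.39818658e-04]), 'ft_force': array([-0.7531906 ,  0.2044872 , -0.45785395]), 'grip_width': 0.08756715306898401}
```

View pics/top0.png

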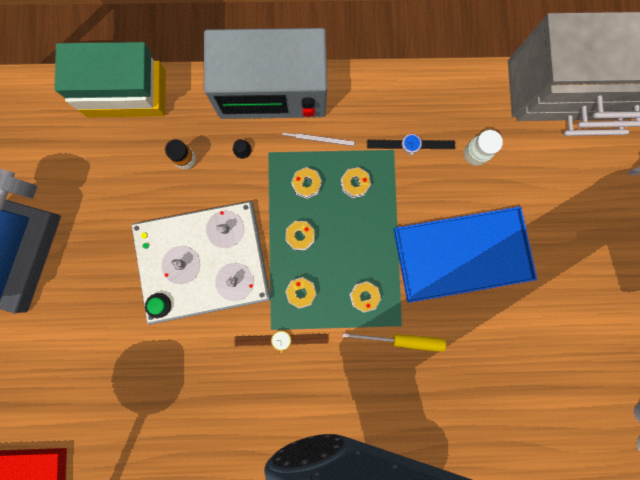

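View pics/side0.png

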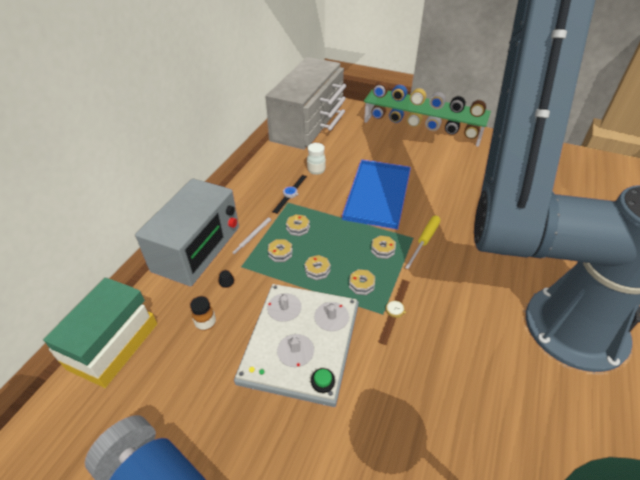

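The top view shows five canisters at px (307,182), (356,181), (300,235), (301,292), (365,297). The machine is on the left, with spindles near (225,228), (181,265), (235,281) and the button at (157,306). The tray is at (465,254).

```bash
cat > h.py <<'E'
import numpy as np, cv2
from rig import robot
def w(c,px,z):
    M=c["world_to_cam"];R,t=M[:3,:3],M[:3,3]
    o=-R.T@t; d=R.T@np.linalg.solve(c["mtx"],[px[0],px[1],1.])
    return (o+d*(z-o[2])/d[2])[:2]
def p(c,xyz):
    v=c["mtx"]@(c["world_to_cam"]@[*xyz,1.])[:3]; return v[:2]/v[2]
def blobs(m,lo,hi):
    n,_,s,ce=cv2.connectedComponentsWithStats(m.astype(np.uint8))
    return [(s[i,4],ce[i]) for i in range(1,n) if lo<=s[i,4]<=hi]
def hsv(c): return cv2.cvtColor(c["img"],cv2.COLOR_RGB2HSV)
def reds(c):
    h=hsv(c); return ((h[...,0]<6)|(h[...,0]>172))&(h[...,1]>130)&(h[...,2]>110)
def cans(c):
    h=hsv(c); m=((h[...,0]>14)&(h[...,0]<26)&(h[...,1]>90)&(h[...,2]>120))|reds(c)
    # lid outer outline on the mat, tray or machine: closed, convex hull centroid
    out=[]
    n,l,s,ce=cv2.connectedComponentsWithStats(m.astype(np.uint8))
    for i in range(1,n):
        if not(200<s[i,4]<1200) or max(s[i,2:4])>50: continue
        cn=cv2.findContours((l==i).astype(np.uint8),0,2)[0][0]
        M=cv2.moments(cv2.convexHull(cn)); cx=np.array([M['m10'],M['m01']])/M['m00']
        r=blobs(reds(c)&(l==i),3,60)
        ctr=w(c,cx,.022); 
        if r:
            d=w(c,max(r,key=lambda b:b[0])[1],.022)-ctr
            out.append((ctr.round(4).tolist(),round(float(np.degrees(np.arctan2(d[1],d[0]))),1),round(1e3*np.hypot(*d),1),cx.round(1).tolist(),int(s[i,4])))
        else: out.append((ctr.round(4).tolist(),None,0,cx.round(1).tolist(),int(s[i,4])))
    return out
def st():
    o=robot.get_obs(); q=o["tool_rot"]; th=np.degrees(2*np.arctan2(q[1],q[0]))
    return o,o["position"],th
E
python3 - <<'E'
from h import *
c=robot.camera("top")
for r in cans(c): print(r)
print("reds",[(a,b.round(1).tolist(),w(c,b,.03).round(4).tolist()) for a,b in blobs(reds(c),3,60) if b[0]<280])
h=hsv(c)
g=((h[...,0]>50)&(h[...,0]<80)&(h[...,1]>150)&(h[...,2]>60)); print("green",[(a,b.round(1).tolist(),w(c,b,.05).round(4).tolist()) for a,b in blobs(g,100,2000)])
b=((h[...,0]>100)&(h[...,0]<130)&(h[...,1]>150)); 
cn=max([k for k in cv2.findContours(b[:,380:545].astype(np.uint8),0,2,offset=(380,0))[0]],key=cv2.contourArea)
bx=cv2.boxPoints(cv2.minAreaRect(cn)); print("tray",[w(c,q,.015).round(3).tolist() for q in bx])
cv2.imwrite("pics/m.png",cv2.resize(c["img"][195:330,125:275,::-1],None,fx=5,fy=5,interpolation=cv2.INTER_CUBIC)[:600,:800])
E
```

```text
([0.68, 0.0539], 67.5, np.float64(17.9), [306.2, 181.4], 503)
([0.6787, -0.045], None, 0, [355.7, 181.0], 491)
([0.5734, 0.0694], -51.6, np.float64(18.1), [299.5, 234.6], 517)
([0.4604, 0.0699], 14.5, np.float64(17.5), [300.4, 292.4], 541)
([0.4492, -0.0561], -165.7, np.float64(17.4), [365.3, 296.5], 530)
reds [(np.int32(12), [221.5, 212.5], [0.6195, 0.2205]), (np.int32(10), [166.0, 274.8], [0.5008, 0.3269]), (np.int32(12), [250.5, 285.5], [0.4762, 0.1653])]
green [(np.int32(144), [252.4, 104.0], [0.8298, 0.1554]), (np.int32(253), [155.5, 305.5], [0.4436, 0.339])]
tray [[0.584, -0.116], [0.625, -0.382], [0.474, -0.398], [0.436, -0.136]]
```

View pics/m.png

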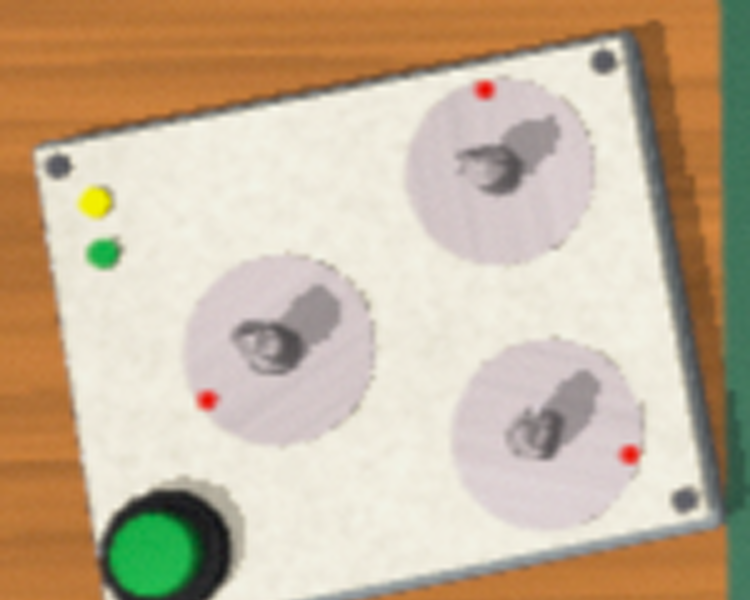

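Crop: plates centred near (501,171), (280,349) and (548,433) in the crop, with red dots up, lower-left and right. Next I'll refine the plate fits.

```bash
python3 - <<'E'
from h import *
c=robot.camera("top"); im=c["img"].astype(int)
m=((im[...,2]-im[...,1]>3)&(im[...,0]>90)|reds(c)); m[:, :140]=0; m[:,262:]=0; m[:200]=0;m[320:]=0
m=cv2.morphologyEx(m.astype(np.uint8),cv2.MORPH_OPEN,np.ones((3,3)))
rd=[b for a,b in blobs(reds(c),3,60) if b[0]<265 and b[1]>200]
for k in cv2.findContours(m,0,2)[0]:
    if cv2.contourArea(k)<400: continue
    (x,y),ax,_=cv2.fitEllipse(cv2.convexHull(k)); ctr=w(c,(x,y),.03)
    r=min(rd,key=lambda b:np.hypot(b[0]-x,b[1]-y)); d=w(c,r,.03)-ctr
    print("plate",round(x,1),round(y,1),[round(v,1) for v in ax],ctr.round(4),np.degrees(np.arctan2(d[1],d[0])).round(1),np.hypot(*d).round(4), "top px",p(c,[*ctr,.07]).round(1))
print("dots",[(a,b.round(1).tolist(),w(c,b,.022).round(4)) for a,b in blobs(reds(c),2,60) if 335<b[0]<375])
s=robot.camera("side")
for t in(c,s):
    print([(round(d["p"],2),np.round(d["xyz"],3).tolist()) for d in robot.tip_of(t,"spindle_1")],[(round(d["p"],2),np.round(d["xyz"],3).tolist()) for d in robot.tip_of(t,"button_top")])
E
```

```text
dots [(np.int32(4), [364.5, 179.5], array([ 0.6813, -0.0627])), (np.int32(6), [367.8, 305.2], array([ 0.4324, -0.0604]))]
[(0.96, [0.485, 0.195, 0.026]), (0.94, [0.526, 0.302, 0.032]), (0.8, [0.585, 0.213, 0.028])] [(0.39, [0.524, 0.3, 0.032])]
[(0.68, [0.518, 0.303, 0.029]), (0.59, [0.483, 0.197, 0.028]), (0.56, [0.59, 0.209, 0.033])] [(0.48, [0.445, 0.338, 0.048])]
```

```bash
python3 - <<'E'
from h import *
c=robot.camera("top")
rd=[b for a,b in blobs(reds(c),3,60) if b[0]<265 and b[1]>200]
for X0,X1,Y0,Y1 in[(405,597,77,266),(184,376,253,446),(451,645,337,531)]:
    x=125+((X0+X1)/2+.5)/5-.5; y=195+((Y0+Y1)/2+.5)/5-.5; ctr=w(c,(x,y),.03)
    r=min(rd,key=lambda b:np.hypot(b[0]-x,b[1]-y)); d=w(c,r,.03)-ctr
    print(ctr.round(4),np.degrees(np.arctan2(d[1],d[0])).round(1),np.hypot(*d).round(4),"top",p(c,[*ctr,.07]).round(1))
cv2.imwrite("pics/c2.png",cv2.resize(c["img"][155:205,280:385,::-1],None,fx=7,fy=7,interpolation=cv2.INTER_CUBIC))
E
```

```text
[0.5871 0.2142] 11.0 0.0331 top [220.4 226.1]
[0.5199 0.2992] 124.6 0.0337 top [173.9 263.5]
[0.4848 0.1965] -105.5 0.0324 top [230.2 281.2]
```

View pics/c2.png

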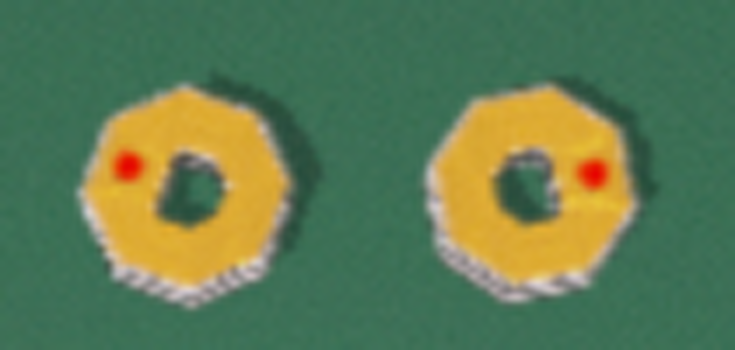

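Both dots are resolved: can 2's dot is at crop (594,174), so its heading is about -82°. Next, a planner helper.

```bash
cat >> h.py <<'E'
S={1:(.5871,.2142,11.),2:(.5199,.2992,124.6),3:(.4848,.1965,-105.5)}
def plan(wps,cur=None,r=1):
    """wps: (x,y,z,phi) world, phi=closing angle deg; prints shift/turn for each call."""
    o,pos,th=st(); x,y,z,ph=cur if cur else (*pos,(th-90+180)%360-180)
    print("t %.1f at %.4f %.4f %.4f phi %.1f gw %.4f gf %.1f F %s q6 %.2f"%(o["time"],x,y,z,ph,o["grip_width"],o["grip_force"],o["ft_force"].round(2),o["q"][5]))
    for X,Y,Z,P in wps:
        a=np.radians(ph+90); d=np.array([X-x,Y-y])
        dx=d@[np.cos(a),np.sin(a)]; dy=d@[np.sin(a),-np.cos(a)]; az=ph-P
        v=[round(dx*1e3/r)*r,round(dy*1e3/r)*r,round((z-Z)*1e3/r)*r,round(az)]
        n=max(np.linalg.norm(v[:3])/41.7,abs(v[3])/7.16)
        print("  %g %g %g 0 0 %g  rows>=%.1f"%(*v,n)); 
        x+=(np.cos(a)*v[0]+np.sin(a)*v[1])/1e3; y+=(np.sin(a)*v[0]-np.cos(a)*v[1])/1e3; z-=v[2]/1e3; ph-=v[3]
E
python3 - <<'E'
from h import *
plan([(.40,-.25,.15,-27),(.4492,-.0561,.10,14.3),(.4492,-.0561,.027,14.3)])
E
```

```text
t 0.8 at 0.2352 -0.5790 0.2446 phi -67.9 gw 0.0871 gf 0.0 F [-0.42 -0.17  0.39] q6 -0.18
  277 -243 95 0 0 -41  rows>=9.1
  195 -44 50 0 0 -41  rows>=5.7
  0 0 73 0 0 0  rows>=1.8
```

Emit:
move_arm(series="231 -202 80 0 0 -34;231 -202 80 0 0 -34;231 -202 80 0 0 -34;231 -202 80 0 0 -34;231 -202 80 0 0 -34;231 -202 80 0 0 -34;231 -202 80 0 0 -34;231 -202 80 0 0 -34", jaw=0.9, newtons=35)

```text
time: 1.42
position: [0.3734, -0.3008, 0.1638]
tool_rot: [0.882, 0.471, 0.0, -0.002]
ft_force: [-0.3, -1.3, 0.3]
grip_width: 0.0785
grip_force: 0.0
```

```bash
python3 - <<'E'
from h import *
plan([(.4492,-.0561,.10,14.3),(.4492,-.0561,.027,14.3)])
E
```

```text
t 1.4 at 0.3734 -0.3008 0.1638 phi -33.8 gw 0.0785 gf 0.0 F [-0.31 -1.25  0.25] q6 -0.32
  245 -73 64 0 0 -48  rows>=6.7
  0 0 73 0 0 0  rows>=1.8
```

Emit:
move_arm(series="245 -73 64 0 0 -48;245 -73 64 0 0 -48;245 -73 64 0 0 -48;245 -73 64 0 0 -48;245 -73 64 0 0 -48;245 -73 64 0 0 -48;245 -73 64 0 0 -48;245 -73 64 0 0 -48")

```text
time: 2.08
position: [0.4492, -0.0576, 0.0999]
tool_rot: [0.612, 0.791, -0.0, -0.001]
ft_force: [0.9, 0.4, -0.4]
grip_width: 0.0785
grip_force: 0.0
```

Emit:
move_arm(series="0 0 30 0 0 0;0 0 55 0 0 0;0 0 72 0 0 0;0 0 72 0 0 0;0 0 72 0 0 0;0 0 72 0 0 0")

```text
time: 2.58
position: [0.4498, -0.0617, 0.0293]
tool_rot: [0.616, 0.788, 0.0, 0.001]
ft_force: [0.3, -0.1, -0.3]
grip_width: 0.0784
grip_force: 0.0
```

Emit:
move_arm(series="0 0 0 0 0 0;0 0 0 0 0 0;0 0 0 0 0 0;0 0 0 0 0 0;0 0 0 0 0 0;0 0 0 0 0 0;0 0 0 0 0 0;0 0 0 0 0 0", jaw=0.4)

```text
time: 3.25
position: [0.4502, -0.0611, 0.0292]
tool_rot: [0.615, 0.789, 0.0, 0.001]
ft_force: [1.6, 0.5, 6.7]
grip_width: 0.0556
grip_force: 35.0
```

Emit:
move_arm(series="0 0 -20 0 0 0;0 0 -40 0 0 0;0 0 -60 0 0 0;0 0 -60 0 0 0;0 0 -60 0 0 0;0 0 -60 0 0 0;0 0 -60 0 0 0;0 0 -60 0 0 0")

```text
time: 3.92
position: [0.4484, -0.0606, 0.0874]
tool_rot: [0.615, 0.789, -0.0, -0.001]
ft_force: [0.7, 0.5, -4.0]
grip_width: 0.0553
grip_force: 35.0
```

```bash
python3 - <<'E'
from h import *
print("can5->S3, tray")
plan([(.4492,-.0561,.15,14.3),(.4848,.1965,.15,14.3+60.2)])
plan([(.54,-.33,.12,8.7),(.5451,-.346,.034,8.7)])
c=robot.camera("top")
for r in cans(c): print(r)
E
```

```text
can5->S3, tray
t 3.9 at 0.4484 -0.0606 0.0874 phi 14.1 gw 0.0553 gf 35.0 F [ 0.67  0.46 -4.01] q6 -0.63
  4 2 -63 0 0 0  rows>=1.5
  236 96 0 0 0 -60  rows>=8.4
t 3.9 at 0.4484 -0.0606 0.0874 phi 14.1 gw 0.0553 gf 35.0 F [ 0.67  0.46 -4.01] q6 -0.63
  -284 23 -33 0 0 5  rows>=6.9
  -16 3 86 0 0 0  rows>=2.1
([0.68, 0.0539], 69.0, np.float64(17.8), [306.2, 181.4], 504)
([0.6787, -0.045], -81.7, np.float64(17.9), [355.7, 181.0], 494)
([0.5732, 0.0693], -49.4, np.float64(17.5), [299.5, 234.7], 511)
([0.4604, 0.0699], 14.2, np.float64(17.9), [300.4, 292.4], 530)
([0.2394, 0.1722], None, 0, [248.6, 411.6], 226)
```

Wrist force is -4 N, so this one is full and goes to S3. The grasp sits about 5 mm off along tool x, which I'll correct for.

Emit:
move_arm(series="0 0 -30 0 0 -7;0 0 -64 0 0 -14;0 0 -64 0 0 -21;0 0 -64 0 0 -28;0 0 -64 0 0 -35;0 0 -64 0 0 -35;0 0 -64 0 0 -35;0 0 -64 0 0 -35")

```text
time: 4.63
position: [0.4489, -0.0608, 0.152]
tool_rot: [0.351, 0.937, 0.0, -0.001]
ft_force: [0.0, -0.1, -5.0]
grip_width: 0.0556
grip_force: 35.0
```

```bash
python3 - <<'E'
from h import *
plan([(.4897,.1951,.15,74.5)])
E
```

```text
t 4.6 at 0.4489 -0.0608 0.1520 phi 48.9 gw 0.0556 gf 35.0 F [ 0.02 -0.14 -4.97] q6 -1.24
  137 220 2 0 0 -26  rows>=6.2
```

Emit:
move_arm(series="137 220 2 0 0 -26;137 220 2 0 0 -26;137 220 2 0 0 -26;137 220 2 0 0 -26;137 220 2 0 0 -26;137 220 2 0 0 -26;137 220 2 0 0 -26;137 220 2 0 0 -26")

```text
time: 5.3
position: [0.4899, 0.1982, 0.1501]
tool_rot: [0.128, 0.992, 0.0, 0.0]
ft_force: [0.3, -0.1, -3.8]
grip_width: 0.0555
grip_force: 35.0
```

Emit:
move_arm(series="0 0 20 0 0 0;0 0 42 0 0 0;0 0 42 0 0 0;0 0 42 0 0 0;0 0 42 0 0 0;0 0 42 0 0 0;0 0 42 0 0 0;0 0 42 0 0 0")

```text
time: 5.97
position: [0.4903, 0.195, 0.1095]
tool_rot: [0.13, 0.992, 0.0, 0.001]
ft_force: [-0.1, 0.3, -4.6]
grip_width: 0.0558
grip_force: 35.0
```

```bash
python3 - <<'E'
from h import *
plan([(.4897,.1951,.108,74.5)],r=.5)
c=robot.camera("side"); cv2.imwrite("pics/s1.png",c["img"][:,:,::-1][200:420,200:430].repeat(3,0).repeat(3,1)[:600,:800])
E
```

```text
t 6.0 at 0.4903 0.1950 0.1095 phi 75.1 gw 0.0558 gf 35.0 F [-0.08  0.33 -4.58] q6 -1.14
  0.5 0 1.5 0 0 1  rows>=0.1
```

View pics/s1.png

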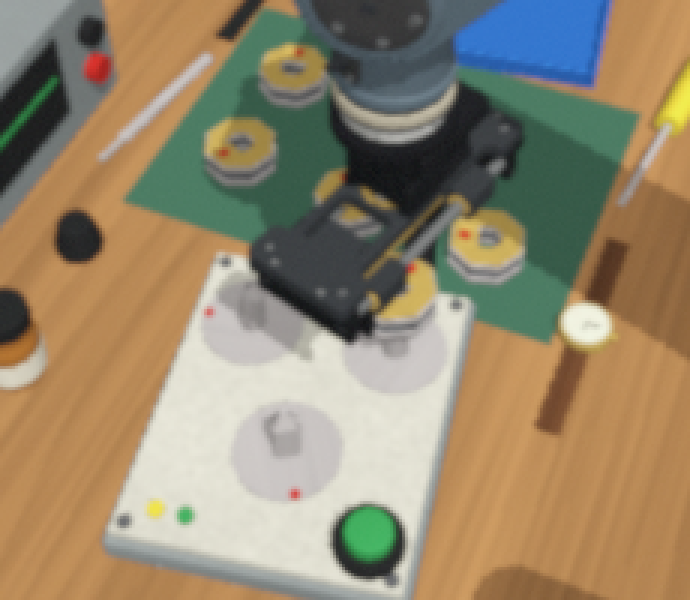

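The can hovers over spindle 3 with its dot on the right side. I'll lower it gently into the taper.

Emit:
move_arm(series="0.5 0 4 0 0 1;0.5 0 8 0 0 1;0.5 0 11 0 0 1;0.5 0 13 0 0 1;0.5 0 15 0 0 1;0.5 0 17 0 0 1;0.5 0 19 0 0 1;0.5 0 20 0 0 1")

```text
time: 6.68
position: [0.4892, 0.1953, 0.0882]
tool_rot: [0.138, 0.99, -0.0, -0.0]
ft_force: [-0.6, 0.2, -4.2]
grip_width: 0.0557
grip_force: 35.0
```

Emit:
move_arm(series="0 0 5 0 0 0;0 0 10 0 0 0;0 0 15 0 0 0;0 0 20 0 0 0;0 0 25 0 0 0;0 0 28 0 0 0;0 0 28 0 0 0;0 0 28 0 0 0")

```text
time: 7.35
position: [0.4891, 0.1952, 0.0603]
tool_rot: [0.138, 0.99, -0.0, -0.0]
ft_force: [0.9, 0.2, -5.3]
grip_width: 0.0555
grip_force: 35.0
```

Emit:
move_arm(series="0 0 0 0 0 0;0 0 0 0 0 0;0 0 0 0 0 0;0 0 0 0 0 0;0 0 0 0 0 0", jaw=0.85)

```text
time: 7.77
position: [0.4896, 0.1953, 0.061]
tool_rot: [0.138, 0.99, 0.0, 0.001]
ft_force: [0.3, 0.0, 0.3]
grip_width: 0.0734
grip_force: 0.0
```

Emit:
move_arm(series="0 0 -25 0 0 0;0 0 -55 0 0 0;0 0 -95 0 0 0;0 0 -95 0 0 0;0 0 -95 0 0 0;0 0 -95 0 0 0;0 0 -95 0 0 0")

```text
time: 8.35
position: [0.4882, 0.195, 0.1545]
tool_rot: [0.138, 0.99, -0.0, -0.001]
ft_force: [-0.2, -0.6, 0.3]
grip_width: 0.0743
grip_force: 0.0
```

```bash
python3 - <<'E'
from h import *
plan([(.4604,.0699,.15,14.4),(.4604,.0699,.10,14.4)])
c=robot.camera("top")
for r in cans(c): print(r)
E
```

```text
t 8.3 at 0.4882 0.1950 0.1545 phi 74.1 gw 0.0743 gf 0.0 F [-0.23 -0.59  0.34] q6 -1.13
  -8 -128 5 0 0 60  rows>=8.4
  0 0 50 0 0 0  rows>=1.2
([0.6798, 0.0541], 67.2, np.float64(17.4), [306.1, 181.4], 489)
([0.6787, -0.0448], -79.2, np.float64(17.9), [355.6, 181.0], 487)
([0.5731, 0.0694], -49.3, np.float64(17.5), [299.5, 234.8], 508)
([0.5598, -0.4201], None, 0, [545.8, 235.7], 276)
([0.4604, 0.0699], 17.1, np.float64(18.1), [300.4, 292.4], 513)
([0.3274, 0.1081], None, 0, [281.8, 363.0], 245)
([0.3276, 0.5985], None, 0, [21.5, 370.5], 272)
([0.2384, 0.6051], None, 0, [15.9, 419.6], 418)
([0.1577, 0.6025], None, 0, [15.3, 464.8], 759)
```

Emit:
move_arm(series="-8 -128 5 0 0 57;-8 -128 5 0 0 57;-8 -128 5 0 0 57;-8 -128 5 0 0 57;-8 -128 5 0 0 57;-8 -128 5 0 0 57;-8 -128 5 0 0 57;-8 -128 5 0 0 57")

```text
time: 9.07
position: [0.461, 0.0697, 0.1492]
tool_rot: [0.597, 0.802, -0.001, -0.001]
ft_force: [-0.3, 0.8, 0.7]
grip_width: 0.074
grip_force: 0.0
```

Emit:
move_arm(series="0 0 25 0 0 2;0 0 50 0 0 2;0 0 50 0 0 2;0 0 50 0 0 2;0 0 50 0 0 2;0 0 50 0 0 2")

```text
time: 9.57
position: [0.4624, 0.0699, 0.1012]
tool_rot: [0.608, 0.794, 0.0, 0.001]
ft_force: [1.5, 0.1, 0.5]
grip_width: 0.074
grip_force: 0.0
```

```bash
python3 - <<'E'
from h import *
plan([(.4604,.0699,.029,14.6)],r=.5)
E
```

```text
t 9.6 at 0.4624 0.0699 0.1012 phi 15.1 gw 0.0740 gf 0.0 F [1.47 0.09 0.5 ] q6 -0.35
  0.5 -2 72 0 0 1  rows>=1.7
```

Emit:
move_arm(series="0.5 -2 30 0 0 1;0.5 -2 55 0 0 1;0.5 -2 72 0 0 1;0.5 -2 72 0 0 1;0.5 -2 72 0 0 1")

```text
time: 9.98
position: [0.46, 0.0699, 0.0289]
tool_rot: [0.615, 0.789, -0.0, -0.0]
ft_force: [1.0, 0.2, -0.1]
grip_width: 0.0741
grip_force: 0.0
```

Emit:
move_arm(series="0 0 0 0 0 0;0 0 0 0 0 0;0 0 0 0 0 0;0 0 0 0 0 0;0 0 0 0 0 0;0 0 0 0 0 0;0 0 0 0 0 0;0 0 0 0 0 0", jaw=0.4)

```text
time: 10.65
position: [0.4608, 0.0699, 0.0296]
tool_rot: [0.615, 0.789, 0.001, 0.001]
ft_force: [0.8, 0.9, 7.0]
grip_width: 0.0555
grip_force: 34.9
```

Emit:
move_arm(series="0 0 -30 0 0 0;0 0 -70 0 0 0;0 0 -110 0 0 0;0 0 -122 0 0 0;0 0 -122 0 0 0;0 0 -122 0 0 0;0 0 -122 0 0 0;0 0 -122 0 0 0")

```text
time: 11.32
position: [0.4582, 0.07, 0.1488]
tool_rot: [0.615, 0.789, -0.001, -0.002]
ft_force: [-0.7, 0.4, -3.3]
grip_width: 0.0556
grip_force: 35.0
```

```bash
python3 - <<'E'
from h import *
plan([(*S[1][:2],.15,11.)],r=.5)
plan([(.5456,-.346,.13,8.7)])
E
```

```text
t 11.3 at 0.4582 0.0700 0.1488 phi 14.1 gw 0.0556 gf 35.0 F [-0.66  0.39 -3.29] q6 -0.34
  108.5 160 -1 0 0 3  rows>=4.6
t 11.3 at 0.4582 0.0700 0.1488 phi 14.1 gw 0.0556 gf 35.0 F [-0.66  0.39 -3.29] q6 -0.34
  -425 -17 19 0 0 5  rows>=10.2
```

Full. It goes to S1, with the same phi correction.

Emit:
move_arm(series="108.5 160 -1 0 0 3;108.5 160 -1 0 0 3;108.5 160 -1 0 0 3;108.5 160 -1 0 0 3;108.5 160 -1 0 0 3;108.5 160 -1 0 0 3;108.5 160 -1 0 0 3;108.5 160 -1 0 0 3")

```text
time: 11.98
position: [0.5862, 0.2136, 0.1489]
tool_rot: [0.635, 0.772, -0.003, -0.002]
ft_force: [-0.8, 0.1, -4.8]
grip_width: 0.0553
grip_force: 35.0
```

Emit:
move_arm(series="0 0 20 0 0 0;0 0 42 0 0 0;0 0 42 0 0 0;0 0 42 0 0 0;0 0 42 0 0 0;0 0 42 0 0 0;0 0 42 0 0 0")

```text
time: 12.57
position: [0.5894, 0.214, 0.1109]
tool_rot: [0.636, 0.772, 0.001, 0.001]
ft_force: [-0.4, -0.4, -4.5]
grip_width: 0.0558
grip_force: 35.0
```

```bash
python3 - <<'E'
from h import *
plan([(*S[1][:2],.088,11.)],r=.5)
E
```

```text
t 12.6 at 0.5894 0.2140 0.1109 phi 11.1 gw 0.0558 gf 35.0 F [-0.35 -0.4  -4.53] q6 -0.02
  0.5 -2 23 0 0 0  rows>=0.6
```

Emit:
move_arm(series="0.5 -1.5 4 0 0 0;0.5 -1.5 8 0 0 0;0.5 -1.5 11 0 0 0;0.5 -1.5 13 0 0 0;0.5 -1.5 15 0 0 0;0.5 -1.5 17 0 0 0;0.5 -1.5 20 0 0 0;0.5 -1.5 22 0 0 0")

```text
time: 13.23
position: [0.587, 0.2143, 0.0872]
tool_rot: [0.635, 0.772, -0.0, -0.0]
ft_force: [-0.3, 0.1, -4.9]
grip_width: 0.0556
grip_force: 35.0
```

In. Next: lower fully, release, rise, look.

Emit:
move_arm(series="0 0 5 0 0 0;0 0 10 0 0 0;0 0 15 0 0 0;0 0 20 0 0 0;0 0 24 0 0 0;0 0 27 0 0 0;0 0 27 0 0 0;0 0 27 0 0 0")

```text
time: 13.9
position: [0.5869, 0.2149, 0.061]
tool_rot: [0.635, 0.772, 0.0, -0.0]
ft_force: [-2.1, 1.8, 1.1]
grip_width: 0.0559
grip_force: 35.0
```

Emit:
move_arm(series="0 0 0 0 0 0;0 0 0 0 0 0;0 0 0 0 0 0;0 0 0 0 0 0;0 0 0 0 0 0", jaw=0.85)

```text
time: 14.32
position: [0.5873, 0.2142, 0.0607]
tool_rot: [0.635, 0.772, 0.0, 0.0]
ft_force: [-0.2, -0.1, 0.0]
grip_width: 0.0728
grip_force: 0.0
```

Emit:
move_arm(series="0 0 -25 0 0 0;0 0 -55 0 0 0;0 0 -95 0 0 0;0 0 -95 0 0 0;0 0 -95 0 0 0;0 0 -95 0 0 0;0 0 -95 0 0 0")

```text
time: 14.9
position: [0.5859, 0.214, 0.1543]
tool_rot: [0.635, 0.772, -0.001, -0.001]
ft_force: [0.2, 0.1, -1.4]
grip_width: 0.074
grip_force: 0.0
```

```bash
python3 - <<'E'
from h import *
c=robot.camera("top")
for r in cans(c):
    if r[1] is not None: print(r)
plan([(.5732,.0694,.10,-6)])
E
```

```text
([0.6799, 0.0542], 67.3, np.float64(17.3), [306.1, 181.4], 493)
([0.6785, -0.0448], -78.7, np.float64(17.9), [355.6, 181.1], 487)
([0.5952, 0.2087], 26.9, np.float64(30.2), [228.4, 225.2], 239)
([0.5732, 0.0693], -50.3, np.float64(17.9), [299.5, 234.7], 497)
t 14.9 at 0.5858 0.2140 0.1539 phi 11.1 gw 0.0737 gf 0.0 F [0.33 0.33 0.4 ] q6 -0.02
  -140 -40 54 0 0 17  rows>=3.7
```

Emit:
move_arm(series="-140 -40 0 0 0 17;-140 -40 0 0 0 17;-140 -40 0 0 0 17;-140 -40 0 0 0 17;-140 -40 20 0 0 17;-140 -40 54 0 0 17;-140 -40 54 0 0 17;-140 -40 54 0 0 17")

```text
time: 15.62
position: [0.5723, 0.0692, 0.099]
tool_rot: [0.743, 0.67, -0.003, -0.003]
ft_force: [-0.3, -0.1, -0.0]
grip_width: 0.0741
grip_force: 0.0
```

Emit:
move_arm(series="0 0 0 0 0 0;0 0 0 0 0 0;0 0 0 0 0 0")

```text
time: 15.87
position: [0.5757, 0.0697, 0.103]
tool_rot: [0.742, 0.67, 0.001, 0.001]
ft_force: [0.0, -0.2, 0.7]
grip_width: 0.0742
grip_force: 0.0
```

```bash
python3 - <<'E'
from h import *
plan([(.5732,.0694,.029,-5.5)],r=.5)
E
```

```text
t 15.9 at 0.5757 0.0697 0.1030 phi -5.8 gw 0.0742 gf 0.0 F [ 0.03 -0.23  0.71] q6 0.03
  -0.5 -2.5 74 0 0 0  rows>=1.8
```

Emit:
move_arm(series="-0.5 -2 30 0 0 0;-0.5 -2 55 0 0 0;-0.5 -2 73 0 0 0;-0.5 -2 73 0 0 0;-0.5 -2 73 0 0 0")

```text
time: 16.28
position: [0.5727, 0.0692, 0.0289]
tool_rot: [0.742, 0.67, -0.0, -0.0]
ft_force: [1.3, -1.0, 0.9]
grip_width: 0.0737
grip_force: 0.0
```

Emit:
move_arm(series="0 0 0 0 0 0;0 0 0 0 0 0;0 0 0 0 0 0;0 0 0 0 0 0;0 0 0 0 0 0;0 0 0 0 0 0;0 0 0 0 0 0;0 0 0 0 0 0", jaw=0.4)

```text
time: 16.95
position: [0.5736, 0.0689, 0.0299]
tool_rot: [0.743, 0.67, 0.001, 0.001]
ft_force: [-1.0, 0.5, 5.1]
grip_width: 0.0556
grip_force: 34.8
```

Emit:
move_arm(series="0 0 -30 0 0 0;0 0 -70 0 0 0;0 0 -110 0 0 0;0 0 -122 0 0 0;0 0 -122 0 0 0;0 0 -122 0 0 0;0 0 -122 0 0 0;0 0 -122 0 0 0")

```text
time: 17.62
position: [0.5711, 0.069, 0.1485]
tool_rot: [0.743, 0.67, -0.002, -0.002]
ft_force: [-0.2, -0.5, -0.9]
grip_width: 0.0556
grip_force: 34.8
```

Emit:
move_arm(series="0 0 0 0 0 0;0 0 0 0 0 0;0 0 0 0 0 0;0 0 0 0 0 0")

```text
time: 17.95
position: [0.5724, 0.0689, 0.1499]
tool_rot: [0.743, 0.67, -0.0, -0.0]
ft_force: [-0.5, 0.9, -1.4]
grip_width: 0.0558
grip_force: 34.8
```

```bash
python3 - <<'E'
from h import *
plan([(.5456,-.346,.13,8.7)])
E
```

```text
t 17.9 at 0.5724 0.0689 0.1499 phi -5.9 gw 0.0558 gf 34.8 F [-0.54  0.87 -1.39] q6 0.03
  -416 16 20 0 0 -15  rows>=10.0
```

Empty, so it goes to the far slot of the tray.

Emit:
move_arm(series="-277 11 0 0 0 -15;-277 11 0 0 0 -15;-277 11 0 0 0 -15;-277 11 0 0 0 -15;-277 11 0 0 0 -15;-277 11 0 0 0 -15;-277 11 0 0 0 -15;-277 11 0 0 0 -15")

```text
time: 18.62
position: [0.556, -0.2155, 0.1509]
tool_rot: [0.651, 0.759, -0.001, 0.003]
ft_force: [0.1, -0.2, -0.8]
grip_width: 0.0557
grip_force: 34.8
```

```bash
python3 - <<'E'
from h import *
plan([(.5456,-.346,.09,8.7),(.5456,-.346,.035,8.7)])
c=robot.camera("top")
for r in cans(c):
    if r[1] is not None: print(r)
E
```

```text
t 18.6 at 0.5560 -0.2155 0.1509 phi 8.8 gw 0.0557 gf 34.8 F [ 0.15 -0.22 -0.81] q6 -0.71
  -127 -30 61 0 0 0  rows>=3.5
  0 0 55 0 0 0  rows>=1.3
([0.68, 0.0539], 69.1, np.float64(17.8), [306.2, 181.3], 502)
([0.6787, -0.045], -81.5, np.float64(17.9), [355.7, 181.0], 483)
([0.591, 0.2211], 2.3, np.float64(31.2), [222.1, 227.5], 547)
```

Emit:
move_arm(series="-114 -26 30 0 0 0;-114 -26 61 0 0 0;-114 -26 61 0 0 0;-114 -26 61 0 0 0;-114 -26 61 0 0 0;-114 -26 61 0 0 0;-114 -26 61 0 0 0;-114 -26 61 0 0 0")

```text
time: 19.33
position: [0.5482, -0.3224, 0.0906]
tool_rot: [0.648, 0.762, 0.0, 0.0]
ft_force: [0.4, 0.3, -0.1]
grip_width: 0.0559
grip_force: 34.8
```

Emit:
move_arm(series="0 0 20 0 0 0;0 0 40 0 0 0;0 0 48 0 0 0;0 0 54 0 0 0;0 0 54 0 0 0;0 0 54 0 0 0")

```text
time: 19.83
position: [0.548, -0.3241, 0.0361]
tool_rot: [0.648, 0.761, 0.0, 0.0]
ft_force: [0.6, 0.1, -0.6]
grip_width: 0.0557
grip_force: 34.8
```

Emit:
move_arm(series="0 0 1 0 0 0;0 0 1 0 0 0;0 0 1 0 0 0;0 0 1 0 0 0;0 0 1 0 0 0", jaw=0.8)

```text
time: 20.25
position: [0.5477, -0.3246, 0.035]
tool_rot: [0.649, 0.761, 0.0, 0.0]
ft_force: [-0.3, -0.3, -0.2]
grip_width: 0.0692
grip_force: 0.0
```

Emit:
move_arm(series="0 0 -30 0 0 0;0 0 -70 0 0 0;0 0 -110 0 0 0;0 0 -110 0 0 0;0 0 -110 0 0 0;0 0 -110 0 0 0")

```text
time: 20.75
position: [0.5471, -0.3241, 0.1446]
tool_rot: [0.649, 0.761, -0.0, -0.0]
ft_force: [-0.0, -0.3, -0.3]
grip_width: 0.0693
grip_force: 0.0
```

```bash
python3 - <<'E'
from h import *
c=robot.camera("top")
for r in cans(c):
    if r[1] is not None: print(r)
plan([(.66,-.10,.15,8.5),(.6787,-.045,.1,8.5)])
E
```

```text
([0.6799, 0.0539], 69.0, np.float64(17.8), [306.2, 181.4], 504)
([0.6787, -0.0449], -81.5, np.float64(18.0), [355.7, 181.0], 495)
([0.591, 0.2212], 2.1, np.float64(31.2), [222.0, 227.5], 553)
([0.5481, -0.3258], -34.5, np.float64(17.8), [499.3, 242.7], 496)
([0.4852, 0.2034], -106.4, np.float64(17.7), [231.4, 281.3], 561)
t 20.8 at 0.5466 -0.3237 0.1436 phi 9.1 gw 0.0699 gf 0.0 F [-0.56 -0.25 -0.39] q6 -0.87
  203 147 -6 0 0 1  rows>=6.0
  52 27 50 0 0 0  rows>=1.8
```

Emit:
move_arm(series="203 147 -6 0 0 1;203 147 -6 0 0 1;203 147 -6 0 0 1;203 147 -6 0 0 1;203 147 -6 0 0 1;203 147 -6 0 0 1;203 147 -6 0 0 1;203 147 -6 0 0 1", jaw=0.85)

```text
time: 21.47
position: [0.6601, -0.0975, 0.1482]
tool_rot: [0.654, 0.757, -0.001, -0.002]
ft_force: [0.3, -0.4, -0.3]
grip_width: 0.074
grip_force: 0.0
```

Emit:
move_arm(series="52 27 30 0 0 0;52 27 50 0 0 0;52 27 50 0 0 0;52 27 50 0 0 0;52 27 50 0 0 0;52 27 50 0 0 0;52 27 50 0 0 0")

```text
time: 22.05
position: [0.6805, -0.0474, 0.1019]
tool_rot: [0.656, 0.755, 0.0, 0.001]
ft_force: [-0.5, -0.1, -0.4]
grip_width: 0.0739
grip_force: 0.0
```

```bash
python3 - <<'E'
from h import *
plan([(.6787,-.045,.029,8.5)],r=.5)
E
```

```text
t 22.1 at 0.6805 -0.0474 0.1019 phi 8.0 gw 0.0739 gf 0.0 F [-0.52 -0.12 -0.41] q6 -0.37
  2.5 -1.5 73 0 0 -1  rows>=1.8
```

Emit:
move_arm(series="2.5 -1.5 30 0 0 -0.5;2.5 -1.5 55 0 0 -0.5;2.5 -1.5 72.5 0 0 -0.5;2.5 -1.5 72.5 0 0 -0.5;2.5 -1.5 72.5 0 0 -0.5")

```text
time: 22.47
position: [0.6779, -0.044, 0.0282]
tool_rot: [0.652, 0.758, -0.0, -0.0]
ft_force: [0.4, -0.1, -0.0]
grip_width: 0.074
grip_force: 0.0
```

Emit:
move_arm(series="0 0 0 0 0 0;0 0 0 0 0 0;0 0 0 0 0 0;0 0 0 0 0 0;0 0 0 0 0 0;0 0 0 0 0 0;0 0 0 0 0 0;0 0 0 0 0 0", jaw=0.4)

```text
time: 23.13
position: [0.6791, -0.0434, 0.0296]
tool_rot: [0.652, 0.758, 0.0, 0.001]
ft_force: [-0.7, -0.6, 4.9]
grip_width: 0.0556
grip_force: 35.0
```

Emit:
move_arm(series="0 0 -30 0 0 0;0 0 -70 0 0 0;0 0 -110 0 0 0;0 0 -122 0 0 0;0 0 -122 0 0 0;0 0 -122 0 0 0;0 0 -122 0 0 0;0 0 -122 0 0 0")

```text
time: 23.8
position: [0.6762, -0.0427, 0.1471]
tool_rot: [0.652, 0.758, -0.001, -0.002]
ft_force: [-0.8, -0.6, -1.4]
grip_width: 0.0559
grip_force: 35.0
```

Emit:
move_arm(series="0 0 0 0 0 0;0 0 0 0 0 0;0 0 0 0 0 0;0 0 0 0 0 0")

```text
time: 24.13
position: [0.6779, -0.0431, 0.1493]
tool_rot: [0.652, 0.758, -0.0, -0.0]
ft_force: [-0.0, 0.2, -0.2]
grip_width: 0.0554
grip_force: 35.0
```

```bash
python3 - <<'E'
from h import *
plan([(.533,-.248,.13,8.7)])
plan([(*S[2][:2],.15,8.3-153.8)])
E
```

```text
t 24.1 at 0.6779 -0.0431 0.1493 phi 8.6 gw 0.0554 gf 35.0 F [-0.    0.18 -0.22] q6 -0.38
  -181 -174 19 0 0 0  rows>=6.0
t 24.1 at 0.6779 -0.0431 0.1493 phi 8.6 gw 0.0554 gf 35.0 F [-0.    0.18 -0.22] q6 -0.38
  362 -105 -1 0 0 154  rows>=21.5
```

Empty, so it goes to the tray's middle slot.

Emit:
move_arm(series="-181 -174 0 0 0 0;-181 -174 0 0 0 0;-181 -174 0 0 0 0;-181 -174 0 0 0 0;-181 -174 0 0 0 0;-181 -174 0 0 0 0;-181 -174 19 0 0 0;-181 -174 19 0 0 0")

```text
time: 24.8
position: [0.5306, -0.2498, 0.1292]
tool_rot: [0.654, 0.757, -0.0, -0.002]
ft_force: [0.4, 1.0, -1.2]
grip_width: 0.0555
grip_force: 35.0
```

Emit:
move_arm(series="0 0 20 0 0 0;0 0 40 0 0 0;0 0 40 0 0 0;0 0 40 0 0 0;0 0 40 0 0 0;0 0 40 0 0 0")

```text
time: 25.3
position: [0.5343, -0.248, 0.0923]
tool_rot: [0.652, 0.759, 0.0, 0.001]
ft_force: [0.2, 0.2, -1.1]
grip_width: 0.0559
grip_force: 35.0
```

```bash
python3 - <<'E'
from h import *
plan([(.533,-.25,.035,8.7)])
E
```

```text
t 25.3 at 0.5343 -0.2480 0.0923 phi 8.7 gw 0.0559 gf 35.0 F [ 0.19  0.17 -1.09] q6 -0.78
  -2 -2 57 0 0 0  rows>=1.4
```

Emit:
move_arm(series="0 -2 20 0 0 0;0 -2 40 0 0 0;0 -2 50 0 0 0;0 -2 57 0 0 0;0 -2 57 0 0 0;0 -2 57 0 0 0")

```text
time: 25.8
position: [0.5317, -0.2486, 0.0345]
tool_rot: [0.652, 0.758, 0.0, 0.001]
ft_force: [-0.7, 0.4, -1.2]
grip_width: 0.0557
grip_force: 35.0
```

Emit:
move_arm(series="0 0 0 0 0 0;0 0 0 0 0 0;0 0 0 0 0 0;0 0 0 0 0 0;0 0 0 0 0 0", jaw=0.8)

```text
time: 26.22
position: [0.5313, -0.2485, 0.0344]
tool_rot: [0.652, 0.758, 0.0, 0.0]
ft_force: [-0.1, 0.6, -0.4]
grip_width: 0.069
grip_force: 0.0
```

Emit:
move_arm(series="0 0 -30 0 0 0;0 0 -70 0 0 0;0 0 -110 0 0 0;0 0 -110 0 0 0;0 0 -110 0 0 0;0 0 -110 0 0 0")

```text
time: 26.72
position: [0.5308, -0.2482, 0.1441]
tool_rot: [0.652, 0.758, -0.0, -0.0]
ft_force: [0.5, 0.7, -0.8]
grip_width: 0.0693
grip_force: 0.0
```

```bash
python3 - <<'E'
from h import *
c=robot.camera("top")
for r in cans(c):
    if r[1] is not None: print(r)
plan([(.66,-.02,.15,23),(.68,.054,.1,23)])
E
```

```text
([0.68, 0.0539], 69.0, np.float64(17.8), [306.2, 181.4], 505)
([0.591, 0.2211], 2.3, np.float64(31.2), [222.1, 227.5], 549)
([0.5317, -0.2514], -83.1, np.float64(18.2), [462.5, 251.8], 487)
t 26.8 at 0.5303 -0.2478 0.1431 phi 8.6 gw 0.0697 gf 0.0 F [-0.4  -0.13  0.22] q6 -0.78
  206 162 -7 0 0 -14  rows>=6.3
  60 47 50 0 0 0  rows>=2.2
```

Emit:
move_arm(series="206 162 -7 0 0 -14.5;206 162 -7 0 0 -14.5;206 162 -7 0 0 -14.5;206 162 -7 0 0 -14.5;206 162 -7 0 0 -14.5;206 162 -7 0 0 -14.5;206 162 -7 0 0 -14.5;206 162 -7 0 0 -14.5", jaw=0.85)

```text
time: 27.43
position: [0.6609, -0.0166, 0.1489]
tool_rot: [0.549, 0.836, -0.0, -0.001]
ft_force: [-0.5, 0.2, 0.2]
grip_width: 0.074
grip_force: 0.0
```

Emit:
move_arm(series="60 47 30 0 0 0;60 47 50 0 0 0;60 47 50 0 0 0;60 47 50 0 0 0;60 47 50 0 0 0;60 47 50 0 0 0;60 47 50 0 0 0;60 47 50 0 0 0")

```text
time: 28.1
position: [0.6808, 0.0513, 0.1023]
tool_rot: [0.552, 0.834, 0.0, 0.001]
ft_force: [-0.1, -0.3, 0.9]
grip_width: 0.0736
grip_force: 0.0
```

```bash
python3 - <<'E'
from h import *
plan([(.68,.0539,.029,23.3)],r=.5)
E
```

```text
t 28.1 at 0.6808 0.0513 0.1023 phi 23.0 gw 0.0736 gf 0.0 F [-0.13 -0.31  0.92] q6 -0.49
  2.5 0.5 73.5 0 0 0  rows>=1.8
```

Emit:
move_arm(series="2.5 0 30 0 0 0;2.5 0 55 0 0 0;2.5 0 73 0 0 0;2.5 0 73 0 0 0;2.5 0 73 0 0 0")

```text
time: 28.52
position: [0.6788, 0.0547, 0.0279]
tool_rot: [0.552, 0.834, -0.0, -0.001]
ft_force: [-0.0, 0.1, -0.1]
grip_width: 0.0742
grip_force: 0.0
```

Emit:
move_arm(series="0 0 0 0 0 0;0 0 0 0 0 0;0 0 0 0 0 0;0 0 0 0 0 0;0 0 0 0 0 0;0 0 0 0 0 0;0 0 0 0 0 0;0 0 0 0 0 0", jaw=0.4)

```text
time: 29.18
position: [0.6801, 0.0553, 0.0296]
tool_rot: [0.551, 0.834, 0.0, 0.001]
ft_force: [-1.3, -0.4, 5.7]
grip_width: 0.0556
grip_force: 35.0
```

Emit:
move_arm(series="0 0 -30 0 0 0;0 0 -70 0 0 0;0 0 -110 0 0 0;0 0 -122 0 0 0;0 0 -122 0 0 0;0 0 -122 0 0 0;0 0 -122 0 0 0;0 0 -122 0 0 0")

```text
time: 29.85
position: [0.6772, 0.0555, 0.147]
tool_rot: [0.551, 0.834, -0.001, -0.003]
ft_force: [0.3, 0.2, -1.3]
grip_width: 0.0559
grip_force: 35.0
```

Emit:
move_arm(series="0 0 0 0 0 0;0 0 0 0 0 0;0 0 0 0 0 0;0 0 0 0 0 0")

```text
time: 30.18
position: [0.679, 0.0554, 0.1493]
tool_rot: [0.551, 0.834, -0.0, -0.0]
ft_force: [0.3, 1.0, -0.6]
grip_width: 0.0555
grip_force: 35.0
```

```bash
python3 - <<'E'
from h import *
plan([(.522,-.176,.13,8.7)])
plan([(.58,.18,.15,60),(*S[2][:2],.15,79.5)])
E
```

```text
t 30.2 at 0.6790 0.0554 0.1493 phi 23.1 gw 0.0555 gf 35.0 F [ 0.28  0.95 -0.65] q6 -0.49
  -151 -235 19 0 0 14  rows>=6.7
t 30.2 at 0.6790 0.0554 0.1493 phi 23.1 gw 0.0555 gf 35.0 F [ 0.28  0.95 -0.65] q6 -0.49
  153 -42 -1 0 0 -37  rows>=5.2
  112 73 0 0 0 -19  rows>=3.2
```

Empty. It goes to the near slot.

Emit:
move_arm(series="-151 -235 0 0 0 14;-151 -235 0 0 0 14;-151 -235 0 0 0 14;-151 -235 0 0 0 14;-151 -235 0 0 0 14;-151 -235 0 0 0 14;-151 -235 0 0 0 14;-151 -235 19 0 0 14")

```text
time: 30.85
position: [0.5219, -0.1815, 0.1339]
tool_rot: [0.651, 0.759, -0.0, 0.004]
ft_force: [1.4, -0.3, -0.7]
grip_width: 0.0554
grip_force: 35.0
```

Emit:
move_arm(series="0 0 20 0 0 0;0 0 40 0 0 0;0 0 40 0 0 0;0 0 40 0 0 0;0 0 40 0 0 0;0 0 40 0 0 0")

```text
time: 31.35
position: [0.5234, -0.176, 0.0923]
tool_rot: [0.649, 0.761, 0.0, 0.001]
ft_force: [0.2, 0.3, -0.8]
grip_width: 0.0556
grip_force: 35.0
```

```bash
python3 - <<'E'
from h import *
plan([(.521,-.178,.035,8.7)])
E
```

```text
t 31.4 at 0.5234 -0.1760 0.0923 phi 9.1 gw 0.0556 gf 35.0 F [ 0.15  0.29 -0.81] q6 -0.69
  -2 -3 57 0 0 0  rows>=1.4
```

Emit:
move_arm(series="-2 -2 20 0 0 0;-2 -2 40 0 0 0;-2 -2 50 0 0 0;-2 -2 57 0 0 0;-2 -2 57 0 0 0;-2 -2 57 0 0 0")

```text
time: 31.85
position: [0.5212, -0.1781, 0.0345]
tool_rot: [0.649, 0.761, 0.0, 0.001]
ft_force: [0.2, -0.1, -0.9]
grip_width: 0.0558
grip_force: 35.0
```

Emit:
move_arm(series="0 0 0 0 0 0;0 0 0 0 0 0;0 0 0 0 0 0;0 0 0 0 0 0;0 0 0 0 0 0", jaw=0.8)

```text
time: 32.27
position: [0.5208, -0.1781, 0.0343]
tool_rot: [0.649, 0.761, 0.0, 0.0]
ft_force: [-0.3, 0.0, -0.2]
grip_width: 0.0688
grip_force: 0.0
```

Emit:
move_arm(series="0 0 -30 0 0 0;0 0 -70 0 0 0;0 0 -120 0 0 0;0 0 -160 0 0 0;0 0 -160 0 0 0;0 0 -160 0 0 0;0 0 -160 0 0 0")

```text
time: 32.85
position: [0.5203, -0.1778, 0.1941]
tool_rot: [0.649, 0.761, 0.0, 0.0]
ft_force: [0.5, 0.2, 0.5]
grip_width: 0.0701
grip_force: 0.0
```

```bash
python3 - <<'E'
from h import *
c=robot.camera("top"); cv2.imwrite("pics/top1.png",c["img"][:,:,::-1])
for r in cans(c):
    if r[1] is not None: print(r)
h=hsv(c); g=((h[...,0]>50)&(h[...,0]<80)&(h[...,1]>150)&(h[...,2]>60)); print([(a,b.round(1),w(c,b,.05).round(4)) for a,b in blobs(g,100,2000)])
E
```

```text
([0.591, 0.2212], 2.1, np.float64(31.2), [222.1, 227.5], 550)
([0.5208, -0.1804], 52.7, np.float64(17.1), [427.0, 258.2], 494)
[(np.int32(161), array([251.4, 104. ]), array([0.8299, 0.1574])), (np.int32(256), array([155.6, 305.3]), array([0.4439, 0.3388]))]
```

View pics/top1.png

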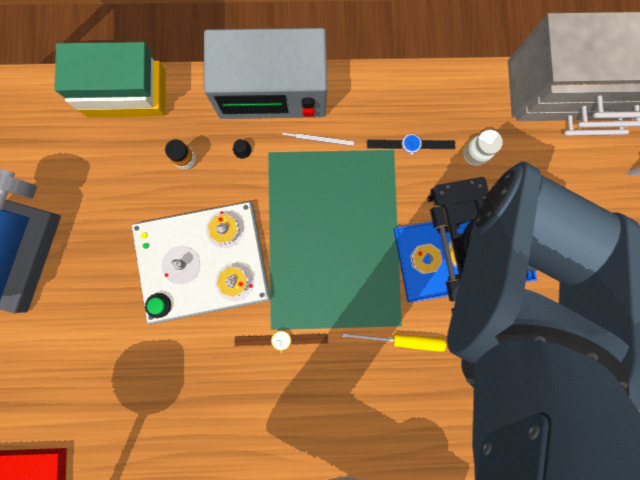

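All five are sorted: cans on spindles at px (225,229) and (235,281), three in the tray, bystanders unmoved. Next is the button at (156,305).

```bash
python3 - <<'E'
from h import *
plan([(.50,.10,.2,20),(.444,.3388,.13,20)])
E
```

```text
t 32.9 at 0.5197 -0.1774 0.1929 phi 9.1 gw 0.0698 gf 0.0 F [-0.47 -0.54 -0.  ] q6 -0.69
  277 24 -7 0 0 -11  rows>=6.7
  243 30 70 0 0 0  rows>=6.1
```

Emit:
move_arm(series="277 24 -7 0 0 -11;277 24 -7 0 0 -11;277 24 -7 0 0 -11;277 24 -7 0 0 -11;277 24 -7 0 0 -11;277 24 -7 0 0 -11;277 24 -7 0 0 -11;277 24 -7 0 0 -11", jaw=0)

```text
time: 33.57
position: [0.4976, 0.1041, 0.1987]
tool_rot: [0.571, 0.821, -0.001, -0.003]
ft_force: [-0.9, -0.4, 0.5]
grip_width: 0.0245
grip_force: 0.0
```

Emit:
move_arm(series="243 30 0 0 0 0;243 30 0 0 0 0;243 30 0 0 0 0;243 30 0 0 0 0;243 30 0 0 0 0;243 30 70 0 0 0;243 30 70 0 0 0;243 30 70 0 0 0")

```text
time: 34.23
position: [0.4396, 0.3375, 0.123]
tool_rot: [0.572, 0.821, -0.007, -0.004]
ft_force: [-0.6, -0.8, 0.5]
grip_width: 0.0005
grip_force: 0.0
```

Emit:
move_arm(series="0 0 0 0 0 0;0 0 0 0 0 0;0 0 0 0 0 0;0 0 0 0 0 0")

```text
time: 34.57
position: [0.4467, 0.3371, 0.1327]
tool_rot: [0.574, 0.819, 0.001, 0.001]
ft_force: [0.5, 0.1, -0.1]
grip_width: 0.0002
grip_force: 0.0
```

```bash
python3 - <<'E'
from h import *
plan([(.444,.3388,.078,20)])
c=robot.camera("top")
for r in cans(c):
    if r[1] is not None: print(r)
E
```

```text
t 34.6 at 0.4467 0.3371 0.1327 phi 20.0 gw 0.0002 gf 0.0 F [ 0.47  0.06 -0.06] q6 0.10
  3 -2 55 0 0 0  rows>=1.3
([0.5908, 0.2213], 2.3, np.float64(30.9), [222.0, 227.6], 548)
([0.5513, -0.1811], 53.4, np.float64(17.2), [426.6, 242.8], 494)
([0.5482, -0.3258], -34.8, np.float64(17.8), [499.2, 242.6], 496)
([0.5318, -0.2514], -81.5, np.float64(18.1), [462.5, 251.8], 498)
([0.4852, 0.2035], -105.8, np.float64(17.8), [231.4, 281.3], 558)
```

The near tray can was knocked 30 mm but still lies inside the tray. I'll press the button.

Emit:
move_arm(series="3 -2 20 0 0 0;3 -2 40 0 0 0;3 -2 52 0 0 0;3 -2 54 0 0 0;3 -2 56 0 0 0;3 -2 58 0 0 0;3 -2 58 0 0 0;3 -2 58 0 0 0")

```text
time: 35.28
position: [0.4429, 0.3402, 0.074]
tool_rot: [0.573, 0.82, 0.001, 0.0]
ft_force: [-0.3, -0.6, -0.2]
grip_width: 0.0004
grip_force: 0.0
```

Emit:
move_arm(series="0 0 2 0 0 0;0 0 3 0 0 0;0 0 4 0 0 0;0 0 5 0 0 0;0 0 5 0 0 0;0 0 5 0 0 0")

```text
time: 35.78
position: [0.443, 0.3403, 0.0684]
tool_rot: [0.573, 0.82, 0.001, 0.0]
ft_force: [1.3, -0.0, 4.2]
grip_width: 0.0005
grip_force: 2.0
```

Emit:
move_arm(series="0 0 1 0 0 0;0 0 2 0 0 0;0 0 3 0 0 0;0 0 4 0 0 0;0 0 4 0 0 0;0 0 4 0 0 0;0 0 4 0 0 0")

```text
time: 36.37
position: [0.443, 0.3403, 0.0666]
tool_rot: [0.573, 0.82, 0.001, 0.001]
ft_force: [-1.5, -1.0, 21.2]
grip_width: 0.0008
grip_force: 10.3
```

Bottomed out at 21 N. I'll retreat clear and check.

Emit:
move_arm(series="0 0 0 0 0 0;0 0 0 0 0 0;0 0 -20 0 0 0;0 0 -60 0 0 0;0 0 -100 0 0 0;0 0 -130 0 0 0;0 0 -130 0 0 0;0 0 -130 0 0 0")

```text
time: 37.03
position: [0.4424, 0.3402, 0.1952]
tool_rot: [0.573, 0.82, 0.001, 0.0]
ft_force: [0.8, -0.0, -0.3]
grip_width: 0.0005
grip_force: 0.0
```

```bash
python3 - <<'E'
from h import *
plan([])
c=robot.camera("top")
for r in cans(c):
    if r[1] is not None: print(r)
cv2.imwrite("pics/tr.png",cv2.resize(c["img"][195:330,125:545,::-1],None,fx=1.9,fy=1.9,interpolation=cv2.INTER_CUBIC))
E
```

```text
t 37.0 at 0.4424 0.3402 0.1952 phi 20.1 gw 0.0005 gf 0.0 F [ 0.78 -0.04 -0.28] q6 0.10
([0.5908, 0.2213], 2.3, np.float64(30.9), [222.0, 227.6], 548)
([0.5513, -0.181], 54.8, np.float64(17.1), [426.5, 242.8], 491)
([0.5481, -0.3258], -34.8, np.float64(18.3), [499.3, 242.7], 494)
([0.5318, -0.2514], -80.4, np.float64(18.4), [462.5, 251.8], 499)
([0.4853, 0.2035], -105.5, np.float64(17.8), [231.3, 281.3], 565)
```

View pics/tr.png

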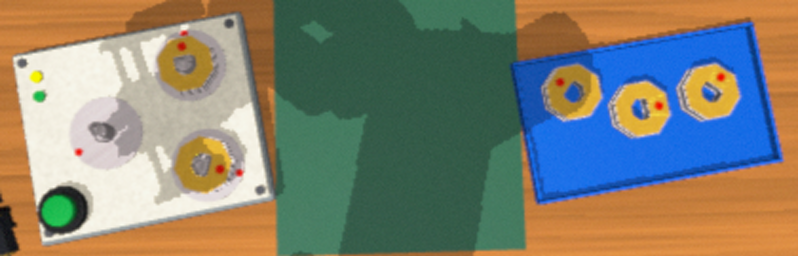

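The picture shows two cans keyed on spindles, three flat in the tray, and the robot clear. Handing in.

```bash
python3 -c "
from rig import robot
print(robot.hand_in())"
```

```text
the job is handed in; nothing more can be done
None
```

I keyed the two full canisters down onto spindles 1 and 3, laid the three empty ones flat in the blue tray, pressed the green button to its stop, and handed the job in at about 37 s; no verdict came back.

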